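# Clear the badge maker's cutting mat

## Robot

A 6-joint arm with a two-finger parallel gripper is mounted at the origin on the work surface. World frame = base frame: x ahead of the robot, y to its left, z up, the work surface at z = 0. Lengths are in m, angles in rad, forces in N, time in s.
With the tool pointing down it reaches from about 0.275 to 0.975 m from the base axis. Payload 8.4 kg.
Tool frame: the origin (TCP) lies midway between the tips of the shut fingers; the grasp point (between the pads) lies 19 mm behind it; z points along the fingers, y is the line along which they close (so a half turn about z gives the same grasp; the last joint's range is limited). The gripper opens to 92 mm and grips with 3 to 60 N. Pads are 20 mm wide; open, the fingers measure 128 mm over their backs; the gripper's body (75 mm by 189 mm) begins 69 mm behind the grasp point.
Start: joints at [-1.168, 0.353, 1.633, -0, 1.155, -0.002], TCP at [0.246, -0.574, 0.215] pointing down, gripper open.
Joint ranges: [-2.63, 2.63], [-0.92, 2.1], [0.06, 2.66], [-1.3, 4.44], [0, 2.69], [-3.02, 3.02]. Speed limits (rad/s): [2.22, 2.22, 2.79, 3.14, 3.14, 3.14].

## Interface

Orientations are given as a 3x3 rotation matrix whose columns are the frame's x, y, z axes.
In Python, from bench import env gives the robot as it stands.
- The arm moves only by the shell command python3 -m crank 'ROWS'. ROWS is JSON, a list of rows, each an object with "jaw": the opening, from 0 (shut) to 1 (fully open); "delta_pos": the shift along the tool's x, y, z in mm, a list of three; "spin": the turn about the tool's z in degrees. In form: [{"jaw": jaw, "delta_pos": [tx, ty, tz], "spin": spin}, ...]. A call has 1 to 8 rows; each row shifts and turns the commanded pose from where the row before left it, along the tool's axes as they then stand; what a row does not reach is not made up. A row lasts 1/10 s, in which the tool goes at most 50 mm and 8.59 degrees, less where a joint would pass 70% of its speed; a pose out of reach is approached as far as the arm can. A call with a gripper value outside its range is refused whole. The fingers move at their own pace and stop on an object; the grip force is fixed at half the most. Time passes only in rows, so rows that do not move let the fingers close. It gives the time, the measured TCP pose, the force, the opening and the grip force at its end, in the units of the state.
- env.read_state(): the state, without advancing time (a new reading comes with each control period).
- env.grab_frame(name): name is "scene" or "top" or "wrist"; returns a dict with "image" (420x560x3 uint8, blue, green, red), "mtx" (3x3 intrinsics, pixels), "k1" (the pictures are not rectified: a ray, as slopes to the right and down, at radius r is drawn at 1 + k1 r^2 times it, then the intrinsics apply), "rvec" (rotation vector, rad) and "tvec" (3), from world to camera coordinates, as OpenCV has them; the wrist camera has in their place "T_tool_cam" (4x4, takes a point from camera to tool coordinates, whose origin is the TCP and whose axes are the flange's). Camera axes: x right, y down, z forward; pixel columns grow to the right and rows downward; lengths in m; the calibration is good to about 2 mm. A picture is of the moment at which its call begins: read the wrist's pose just before it. There is no depth.
- env.job_done(): hands the job in; it is judged then, once.
Trained networks look in the newest picture that a camera, given by its name, has taken for a name from the list of things; names that differ only in an ending like _2 or _b are one class to them, and where a whole thing is asked for, a point or a joint stands for the part that bears it (a point fixed in the world has none). Each returns a list of dicts, best first, with "score" (0 to 1); they miss things now and then, are a little off and sometimes report something else, mostly with a low value. They report only what shows in the picture. A call takes as long as a camera call.
- env.search_frame(query, camera): "bbox" ([left, top, width, height] in pixels, round what is visible of it).
- env.silhouettes(query, camera): "mask" (420x560 bool, what is visible of it) and "bbox" ([left, top, width, height] in pixels, round what is visible of it).
The state is a dict: "time_s": time; "joint_pos": joint angles; "dq": joint speeds; "joint_efforts": joint torques, N m; "position": TCP position; "eef_rot": TCP orientation; "wrist_force": force on the tool from outside, world axes, zero at the start; "ft_torque": the same for the moment, N m; "gripper_width": opening from 0.0 (shut) to 1.0 (fully open); "finger_force": force on a finger pad.
Only numpy, scipy, OpenCV 4.12 (cv2) and the standard library are available. Lean on these libraries where they do the work, as an engineer would, in place of code of your own. Each camera call takes 0.05 s, during which the arm holds its last target. There are 200 camera calls.

## Task

Clear the badge maker's dark green cutting mat: throw the three bits of rubbish (crumpled paper ball, wood offcut, cardboard tube stub) into the grey waste bin. Lay the finished red bottle-cap badge flat and face up in the open drawer and push the drawer fully home until it seats. Leave the blue and green caps where they are on the mat.

Things in the scene. Friction and masses are not known exactly. Their poses are not given: they have to be found in the camera images.
- paper_ball: crumpled white paper ball, rigid and lumpy, with flats: 42 mm tall, 40 to 50 mm across in any direction, 20 g. Origin at the centre of its underside, z up through it
- paper_ball_mid (a point): middle of the paper ball, 22 mm above its underside
- wood_offcut: pale wood offcut with a notch: 66 mm long (x), 26 mm wide (y), 14 mm thick; for x from -33 to +9 mm it is 24 mm thick. Origin at the centre of its underside. Pinch it across y
- wood_offcut_mid (a point): middle of the wood offcut, 11 mm above its underside
- card_core: short brown cardboard tube stub standing on end: 42 mm outside diameter, 34 mm inside, 28 mm tall, open at both ends. Origin at the centre of its lower end, z along the tube
- card_core_mid (a point): middle of the cardboard stub, 14 mm above its lower end, on its axis
- red_badge: finished badge made of a big red bottle cap with a yellow dot on its face, the only red cap on the dark green cutting mat: 38 mm diameter, 10 mm high. Origin at the centre of its underside, z up out of its face
- waste_bin: round grey open waste bin fixed to the table, 120 mm tall, 170 mm across the rim, 140 mm across the foot, wall 4 mm, inner floor 5 mm above the table. Origin at the centre of its underside. It stands to the left or the right of the mat
- waste_bin_rim (a point): centre of the bin's mouth, level with its rim, 120 mm above the table
- pin_unit: low fixed wooden unit with one drawer, on the other side of the mat: 200 mm deep (x), 220 mm wide (y), 75 mm high. Origin at the centre of its underside; its dark red drawer front looks along its own -x, roughly towards the robot's side of the table. Its top board's front edge is at own x = -85 mm
- pin_unit_drawer0 (a joint): how far the drawer is pulled out (m): 0 is fully home, 0.085 to 0.115 at the start; it slides out along the unit's -x. A spring catch resists with about 6 N between 12 and 4 mm from home, then drops in and draws the drawer home. Friction about 1 N
- pin_unit_drawer0_handle (a point): middle of the drawer's steel bar handle, which runs along the unit's y, 110 mm long, 42 mm above the table, 35 mm in front of the drawer front; it moves with the drawer and its axes are those of the unit. The front's top edge is about 64 mm above the table
- drawer_floor (a point): centre of the drawer's inner floor, 22 mm above the table; axes are those of the unit and it moves with the drawer. The inside reaches 77 mm either way along x and 89 mm either way along y; the side walls rise 31 mm above this floor. Only the part in front of the unit is open from above: own x from -77 mm up to (drawer joint value - 83 mm)
- blue_cap: blue bottle cap with a white dot, 38 mm diameter, 10 mm high, loose on the mat, to be left alone. Origin at the centre of its underside
- green_cap: green bottle cap with a white dot, same size, loose on the mat, to be left alone. Origin at the centre of its underside

How it is judged:
By the outcome, as a careful person would: the job done as asked, in the order asked, and still so for the second after the job is handed in, with the robot touching nothing.
It also fails if it takes over 72 s, if anything falls off the work surface, if the arm or the gripper's body presses on something with over 40 N, if the wrist force passes 120 N, or if a joint passes its speed limit or range.

## Working session

There is one attempt and no reset: what is moved stays moved. The work goes in short steps, Python scripts to look and compute and a shell command to move; the robot and the scene stay as the last step left them, time stands still between calls to the robot, and variables do not carry over. Pictures are saved under pics/ and viewed, at most 10 in all, crops included, and the job is handed in when it is done.

```bash
mkdir -p pics; ls; python3 - <<'E'
from bench import env
import cv2,numpy as np
s=env.read_state();print(s['time_s'],s['position'],s['eef_rot'],s['gripper_width'])
a=env.grab_frame('scene');b=env.grab_frame('top')
for n,f in(('scene',a),('top',b)):
    cv2.imwrite(f'pics/{n}0.png',f['image'])
    print(n,f['mtx'],f['k1'],f['rvec'],f['tvec'])
E
```

```text
pics
0.0 [ 0.24596712 -0.5740396   0.2138765 ] [[ 9.19169852e-01  3.93861003e-01 -5.41483366e-04]
 [ 3.93861375e-01 -9.19169027e-01  1.23198235e-03]
 [-1.24849364e-05 -1.34567041e-03 -9.99999095e-01]] 0.9993528278610982
scene [[481.89634228   0.         282.36354916]
 [  0.         481.89634228 208.69007902]
 [  0.           0.           1.        ]] -0.16596441533315634 [ 1.88293725  1.16164559 -0.60313464] [-0.2544809  -0.19051058  1.51336973]
top [[523.45058878   0.         281.67425248]
 [  0.         523.45058878 207.71751958]
 [  0.           0.           1.        ]] -0.0026939352940937586 [ 2.13102735 -2.16731268  0.17817184] [0.00577964 0.56717755 1.08395218]
```

View pics/scene0.png

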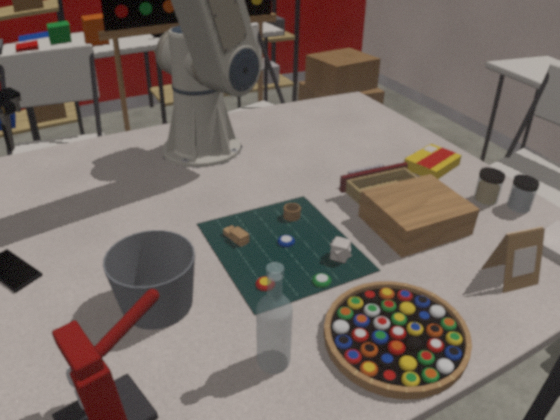

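View pics/top0.png

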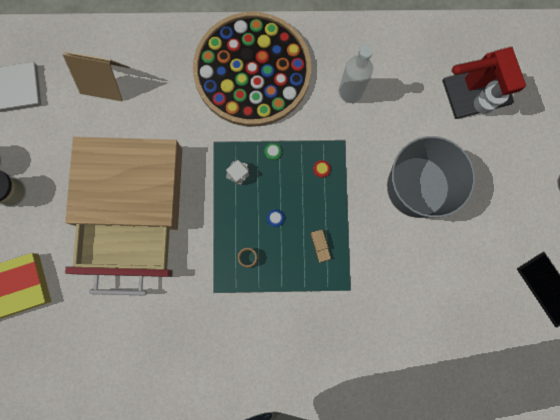

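The top view shows the paper ball (237,172), tube (248,258), wood (321,246), red badge (322,168), blue cap (275,218) and green cap (273,151). The bin is on the right (rim ~(432,178)) and the open drawer on the left (handle ~(118,292)). A bottle stands at (355,80), away from the paths.

```bash
cat > h.py <<'E'
from bench import env
import cv2,numpy as np
def ray(f,px,T=None):
    p=np.array(px,float).reshape(-1,2);K=f['mtx']
    d=(p-[K[0,2],K[1,2]])/[K[0,0],K[1,1]];u=d.copy()
    for _ in range(20):u=d/(1+f['k1']*(u**2).sum(1,keepdims=True))
    v=np.c_[u,np.ones(len(u))]
    if T is not None: return T[:3,3],v@T[:3,:3].T
    R=cv2.Rodrigues(np.array(f['rvec']))[0]
    return -R.T@np.array(f['tvec']).ravel(),v@R
def at_z(f,px,z,T=None):
    o,v=ray(f,px,T);return o+v*((z-o[2])/v[:,2:])
def wrist():
    s=env.read_state();f=env.grab_frame('wrist');T=np.eye(4);T[:3,:3]=s['eef_rot'];T[:3,3]=s['position']
    return f,T@np.array(f['T_tool_cam'])
E
python3 - <<'E'
from h import *
np.set_printoptions(precision=4,suppress=True)
f=env.grab_frame('top');S=env.grab_frame('scene')
for n,z in [('paper_ball',.025),('wood_offcut',.024),('card_core',.028),('red_badge',.01),('blue_cap',.01),('green_cap',.01),('waste_bin',.12),('pin_unit',.075),('pin_unit_drawer0_handle',.042)]:
    for m in env.silhouettes(n,'top')[:2]:
        c=cv2.findContours(m['mask'].astype(np.uint8),0,1)[0]
        c=max(c,key=cv2.contourArea).astype(np.float32).reshape(-1,2)
        w=at_z(f,c,z)[:,:2].astype(np.float32)
        r=cv2.minAreaRect(w)
        ce=cv2.minEnclosingCircle(w)
        M=cv2.moments(w.reshape(-1,1,2))
        print(n,round(m['score'],2),m['bbox'],'rect',np.round(r[0],4),np.round(r[1],4),round(r[2],1),'circ',np.round(ce[0],4),round(ce[1],4),'cent',round(M['m10']/M['m00'],4),round(M['m01']/M['m00'],4))
# hand points
for n,px,z in [('unit top FL,FR (image)',[(68,222),(174,227),(180,138),(74,138)],.075),('handle ends',[(92,291),(146,294)],.042),('front top',[(66,270),(172,273)],.064)]:
    print(n,at_z(f,px,z))
print('camtop',ray(f,[[0,0]])[0])
E
```

```text
paper_ball 0.77 [226.6, 158.5, 21.6, 26.0] rect [0.6534 0.0906] [0.0486 0.0495] 55.1 circ [0.6523 0.0922] 0.0271 cent 0.6524 0.0918
paper_ball 0.26 [311.2, 231.8, 21.2, 28.5] rect [ 0.4861 -0.0856] [0.0659 0.0281] 14.4 circ [ 0.486  -0.0854] 0.0338 cent 0.4865 -0.0851
wood_offcut 0.66 [310.4, 231.3, 22.7, 26.7] rect [ 0.4862 -0.0854] [0.0645 0.0264] 12.5 circ [ 0.4861 -0.0846] 0.0324 cent 0.4865 -0.0851
card_core 0.55 [239.7, 247.8, 11.5, 18.9] rect [0.4677 0.0819] [0.0216 0.0385] 67.6 circ [0.4657 0.0773] 0.0196 cent 0.4756 0.0819
card_core 0.31 [266.7, 144.0, 12.5, 14.3] rect [0.6971 0.014 ] [0.0333 0.0365] 89.3 circ [0.6967 0.0141] 0.0188 cent 0.6966 0.0147
red_badge 0.79 [315.2, 160.8, 15.7, 21.8] rect [ 0.6603 -0.0955] [0.0372 0.035 ] 62.0 circ [ 0.6597 -0.0951] 0.0194 cent 0.6602 -0.0952
red_badge 0.46 [66.0, 220.3, 104.6, 73.9] rect [0.465 0.353] [0.2279 0.1543] 87.7 circ [0.4736 0.3521] 0.1205 cent 0.4728 0.3495
green_cap 0.63 [263.9, 144.6, 16.7, 16.4] rect [0.7019 0.0152] [0.0361 0.0371] 89.2 circ [0.7019 0.0149] 0.0197 cent 0.7019 0.0147
waste_bin 0.64 [227.5, 158.2, 20.1, 23.0] rect [0.6321 0.0856] [0.0406 0.0439] 59.0 circ [0.6307 0.086 ] 0.0238 cent 0.6309 0.0866
waste_bin 0.59 [388.2, 135.2, 84.7, 80.6] rect [ 0.6158 -0.3056] [0.1786 0.168 ] 89.1 circ [ 0.6132 -0.3034] 0.0942 cent 0.6136 -0.3058
pin_unit 0.81 [63.7, 135.3, 121.1, 159.9] rect [0.5537 0.3303] [0.2357 0.3322] 86.9 circ [0.5674 0.3354] 0.1854 cent 0.5685 0.3281
pin_unit_drawer0_handle 0.58 [62.5, 227.3, 110.8, 66.9] rect [0.4638 0.3432] [0.2232 0.1476] 89.0 circ [0.4722 0.3424] 0.1176 cent 0.4705 0.3404
unit top FL,FR (image) [[0.5394 0.44   0.075 ]
 [0.5254 0.2207 0.075 ]
 [0.7159 0.2105 0.075 ]
 [0.7191 0.4352 0.075 ]]
handle ends [[0.3972 0.3967 0.042 ]
 [0.389  0.2838 0.042 ]]
front top [[0.441  0.4441 0.064 ]
 [0.4311 0.2257 0.064 ]]
camtop [0.3975 0.0136 1.1569]
```

```bash
python3 -m crank '[{"jaw":1,"delta_pos":[0,0,0],"spin":4.9},{"jaw":1,"delta_pos":[0,0,0],"spin":4.8},{"jaw":1,"delta_pos":[29,-35,0],"spin":0},{"jaw":1,"delta_pos":[29,-35,0],"spin":0},{"jaw":1,"delta_pos":[29,-35,0],"spin":0},{"jaw":1,"delta_pos":[29,-35,0],"spin":0},{"jaw":1,"delta_pos":[29,-35,0],"spin":0},{"jaw":1,"delta_pos":[29,-35,0],"spin":0}]' && python3 -m crank '[{"jaw":1,"delta_pos":[29,-35,0],"spin":0},{"jaw":1,"delta_pos":[29,-35,0],"spin":0},{"jaw":1,"delta_pos":[29,-35,0],"spin":0},{"jaw":1,"delta_pos":[29,-35,0],"spin":0},{"jaw":1,"delta_pos":[29,-35,0],"spin":0},{"jaw":1,"delta_pos":[29,-35,0],"spin":0},{"jaw":1,"delta_pos":[0,0,20],"spin":0},{"jaw":1,"delta_pos":[0,0,0],"spin":0}]'
cat > look.py <<'E'
from h import *
import sys
np.set_printoptions(precision=4,suppress=True)
def measure(f,T,cam,names):
    for n,z in names:
        for m in env.silhouettes(n,cam)[:2]:
            c=cv2.findContours(m['mask'].astype(np.uint8),0,1)[0]
            c=max(c,key=cv2.contourArea).astype(np.float32).reshape(-1,2)
            w=at_z(f,c,z,T)[:,:2].astype(np.float32)
            r=cv2.minAreaRect(w);ce=cv2.minEnclosingCircle(w);M=cv2.moments(w.reshape(-1,1,2))
            print(n,round(m['score'],2),np.round(m['bbox']),'rect',np.round(r[0],4),np.round(r[1],4),round(r[2],1),'circ',np.round(ce[0],4),round(ce[1],4),'cent',np.round([M['m10']/M['m00'],M['m01']/M['m00']],4))
if __name__=='__main__':
    f,T=wrist();cv2.imwrite(sys.argv[1],f['image'])
    s=env.read_state();print(s['time_s'],s['position'],np.degrees(np.arctan2(s['eef_rot'][1][0],s['eef_rot'][0][0])),s['gripper_width'],s['finger_force'],'cam',T[:3,3])
    a=sys.argv[2:];measure(f,T,'wrist',[(a[i],float(a[i+1])) for i in range(0,len(a),2)])
E
python3 look.py pics/w1.png wood_offcut .024 card_core .028 blue_cap .01 red_badge .01
```

```text
time_s: 1.45
position: [0.3669, -0.3281, 0.2148]
eef_rot: [[0.972, 0.233, 0.001], [0.233, -0.972, -0.0], [0.0, 0.0, -1.0]]
wrist_force: [0.5, -0.7, 0.0]
gripper_width: 1.002
finger_force: 0.0
time_s: 2.25
position: [0.4856, -0.0835, 0.193]
eef_rot: [[0.972, 0.236, -0.003], [0.236, -0.972, 0.0], [-0.003, -0.001, -1.0]]
wrist_force: [-0.2, 0.5, -0.0]
gripper_width: 1.004
finger_force: 0.0
2.3 [ 0.4857 -0.0844  0.1939] 13.56931253060015 0.9973526169606007 0.0 cam [ 0.5625 -0.0653  0.3619]
wood_offcut 0.73 [271. 157.  21.  59.] rect [ 0.4903 -0.0857] [0.0652 0.0257] 14.4 circ [ 0.4902 -0.0871] 0.0339 cent [ 0.4901 -0.086 ]
wood_offcut 0.62 [123.   1.  49.  24.] rect [0.6354 0.0874] [0.0219 0.0526] 12.4 circ [0.6417 0.0889] 0.0266 cent [0.6384 0.0862]
card_core 0.87 [125. 157.  41.  38.] rect [0.4665 0.0698] [0.0423 0.0514] 54.4 circ [0.4656 0.0689] 0.0264 cent [0.4661 0.0698]
blue_cap 0.7 [193.  97.  34.  38.] rect [0.5511 0.0105] [0.039 0.039] 77.6 circ [0.551  0.0095] 0.0208 cent [0.5512 0.0101]
blue_cap 0.59 [120.   2.  52.  22.] rect [0.639  0.0933] [0.0218 0.0535] 12.4 circ [0.646  0.0949] 0.0271 cent [0.6418 0.0928]
red_badge 0.62 [308.  15.  36.  40.] rect [ 0.6603 -0.0939] [0.0355 0.0389] 72.6 circ [ 0.6607 -0.0941] 0.0202 cent [ 0.6604 -0.094 ]
red_badge 0.42 [270. 158.  21.  59.] rect [ 0.4877 -0.086 ] [0.0691 0.0277] 14.4 circ [ 0.4873 -0.0874] 0.0357 cent [ 0.4876 -0.0865]
```

View pics/w1.png

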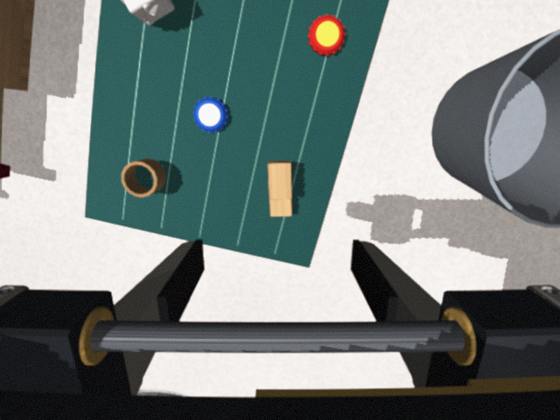

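The wrist view shows the wood at (280,188), the tube at (141,178), the blue cap at (210,114) and the red badge at (327,35). All agree with the top view within about 3 mm.

```bash
python3 -m crank '[{"jaw":1,"delta_pos":[2,2,45],"spin":-0.5},{"jaw":1,"delta_pos":[0,0,45],"spin":0},{"jaw":1,"delta_pos":[0,0,45],"spin":0},{"jaw":1,"delta_pos":[0,0,40],"spin":0},{"jaw":1,"delta_pos":[0,0,13],"spin":0},{"jaw":1,"delta_pos":[0,0,0],"spin":0},{"jaw":0.1,"delta_pos":[0,0,0],"spin":0},{"jaw":0.1,"delta_pos":[0,0,0],"spin":0}]' && python3 -m crank '[{"jaw":0.1,"delta_pos":[0,0,0],"spin":0},{"jaw":0.1,"delta_pos":[0,0,0],"spin":0},{"jaw":0.1,"delta_pos":[0,0,0],"spin":0}]'
```

```text
time_s: 3.3
position: [0.4902, -0.0868, 0.0082]
eef_rot: [[0.97, 0.241, 0.003], [0.241, -0.97, -0.0], [0.002, 0.001, -1.0]]
wrist_force: [-0.1, 0.1, -0.1]
gripper_width: 0.849
finger_force: 0.0
time_s: 3.6
position: [0.4893, -0.0864, 0.0071]
eef_rot: [[0.97, 0.242, 0.001], [0.242, -0.97, -0.0], [0.001, 0.0, -1.0]]
wrist_force: [-0.9, -0.6, -0.1]
gripper_width: 0.589
finger_force: 0.0
```

```bash
python3 -m crank '[{"jaw":0.1,"delta_pos":[0,0,0],"spin":0},{"jaw":0.1,"delta_pos":[0,0,0],"spin":0},{"jaw":0.1,"delta_pos":[0,0,0],"spin":0},{"jaw":0.1,"delta_pos":[0,0,0],"spin":0},{"jaw":0.1,"delta_pos":[0,0,0],"spin":0},{"jaw":0.1,"delta_pos":[0,0,0],"spin":0},{"jaw":0.1,"delta_pos":[0,0,0],"spin":0}]' && python3 -m crank '[{"jaw":0.1,"delta_pos":[0,0,-20],"spin":0},{"jaw":0.1,"delta_pos":[0,0,-45],"spin":0},{"jaw":0.1,"delta_pos":[0,0,-50],"spin":0},{"jaw":0.1,"delta_pos":[0,0,-50],"spin":0}]'
```

```text
time_s: 4.3
position: [0.4889, -0.0864, 0.0066]
eef_rot: [[0.97, 0.242, -0.0], [0.242, -0.97, 0.0], [-0.0, -0.0, -1.0]]
wrist_force: [0.4, -0.2, -0.2]
gripper_width: 0.282
finger_force: 30.0
time_s: 4.7
position: [0.4883, -0.0863, 0.1731]
eef_rot: [[0.97, 0.242, -0.001], [0.242, -0.97, 0.0], [-0.001, -0.0, -1.0]]
wrist_force: [1.1, -0.8, 0.3]
gripper_width: 0.283
finger_force: 30.0
```

```bash
python3 -m crank '[{"jaw":0.1,"delta_pos":[11.5,40.5,0],"spin":0},{"jaw":0.1,"delta_pos":[11.5,40.5,0],"spin":0},{"jaw":0.1,"delta_pos":[11.5,40.5,0],"spin":0},{"jaw":0.1,"delta_pos":[11.5,40.5,0],"spin":0},{"jaw":0.1,"delta_pos":[11.5,40.5,0],"spin":0},{"jaw":0.1,"delta_pos":[11.5,40.5,0],"spin":0},{"jaw":0.1,"delta_pos":[0,0,40],"spin":7},{"jaw":0.1,"delta_pos":[0,0,40],"spin":7}]' && python3 -m crank '[{"jaw":0.7,"delta_pos":[0,0,0],"spin":0},{"jaw":0.7,"delta_pos":[0,0,0],"spin":0},{"jaw":0.7,"delta_pos":[0,0,0],"spin":0},{"jaw":0.7,"delta_pos":[0,0,0],"spin":0},{"jaw":0.8,"delta_pos":[0,0,-40],"spin":0},{"jaw":1,"delta_pos":[0,0,-40],"spin":0}]'
python3 look.py pics/w2.png wood_offcut .02
```

```text
time_s: 5.5
position: [0.6158, -0.3073, 0.0913]
eef_rot: [[1.0, -0.006, 0.003], [-0.006, -1.0, -0.001], [0.003, 0.001, -1.0]]
wrist_force: [-0.3, 0.5, -1.2]
gripper_width: 0.279
finger_force: 30.0
time_s: 6.1
position: [0.6144, -0.3052, 0.1732]
eef_rot: [[1.0, 0.001, -0.0], [0.001, -1.0, 0.0], [-0.0, -0.0, -1.0]]
wrist_force: [1.2, 0.0, -0.2]
gripper_width: 0.778
finger_force: 0.0
6.15 [ 0.6181 -0.307   0.1818] 0.07648471860786979 0.8237766247833563 0.0 cam [ 0.6931 -0.3054  0.3424]
wood_offcut 0.91 [260. 177.  25.  62.] rect [ 0.5987 -0.2989] [0.068  0.0266] 0.4 circ [ 0.5987 -0.299 ] 0.0355 cent [ 0.5994 -0.2993]
```

```bash
python3 -m crank '[{"jaw":1,"delta_pos":[5,-49.5,0],"spin":0},{"jaw":1,"delta_pos":[5,-49.5,0],"spin":0},{"jaw":1,"delta_pos":[5,-49.5,0],"spin":0},{"jaw":1,"delta_pos":[5,-49.5,0],"spin":0},{"jaw":1,"delta_pos":[5,-49.5,0],"spin":0},{"jaw":1,"delta_pos":[5,-49.5,0],"spin":0},{"jaw":1,"delta_pos":[5,-49.5,0],"spin":0},{"jaw":1,"delta_pos":[5,-49.5,0],"spin":0}]' && python3 -m crank '[{"jaw":1,"delta_pos":[0,0,0],"spin":0}]'
python3 look.py pics/w3.png paper_ball .022 green_cap .01 blue_cap .01
```

```text
time_s: 7.0
position: [0.655, 0.0928, 0.173]
eef_rot: [[1.0, 0.001, 0.002], [0.001, -1.0, 0.0], [0.002, -0.0, -1.0]]
wrist_force: [0.9, 0.8, 0.2]
gripper_width: 0.998
finger_force: 0.0
time_s: 7.1
position: [0.6554, 0.0965, 0.1728]
eef_rot: [[1.0, 0.006, 0.003], [0.006, -1.0, 0.002], [0.003, -0.002, -1.0]]
wrist_force: [0.1, 0.0, 0.4]
gripper_width: 1.001
finger_force: 0.0
7.15 [0.6551 0.0937 0.1726] 0.29346106061854943 1.000975849394657 0.0 cam [0.7335 0.0963 0.3422]
paper_ball 0.76 [257. 178.  45.  47.] rect [0.6502 0.0924] [0.0483 0.0514] 60.5 circ [0.6499 0.0926] 0.0283 cent [0.6512 0.092 ]
paper_ball 0.75 [546. 199.  14.  70.] rect [ 0.6091 -0.2304] [0.0854 0.0162] 15.9 circ [ 0.6113 -0.2382] 0.0428 cent [ 0.61   -0.2316]
green_cap 0.59 [333. 135.  37.  35.] rect [0.7039 0.0162] [0.037  0.0388] 0.6 circ [0.7044 0.0164] 0.0199 cent [0.7041 0.0163]
blue_cap 0.92 [330. 260.  26.  31.] rect [0.5527 0.0167] [0.0417 0.0305] 17.7 circ [0.554  0.0125] 0.021 cent [0.553  0.0159]
blue_cap 0.32 [262. 174.  39.  50.] rect [0.6468 0.0921] [0.0513 0.0533] 59.3 circ [0.6467 0.0925] 0.0294 cent [0.6479 0.0918]
```

```bash
python3 -m crank '[{"jaw":1,"delta_pos":[-3,1,45],"spin":0},{"jaw":1,"delta_pos":[0,0,45],"spin":0},{"jaw":1,"delta_pos":[0,0,45],"spin":0},{"jaw":1,"delta_pos":[0,0,25],"spin":0},{"jaw":0.25,"delta_pos":[0,0,5],"spin":0},{"jaw":0.25,"delta_pos":[0,0,0],"spin":0},{"jaw":0.25,"delta_pos":[0,0,0],"spin":0},{"jaw":0.25,"delta_pos":[0,0,0],"spin":0}]' && python3 -m crank '[{"jaw":0.25,"delta_pos":[0,0,0],"spin":0},{"jaw":0.25,"delta_pos":[0,0,0],"spin":0},{"jaw":0.25,"delta_pos":[0,0,0],"spin":0},{"jaw":0.25,"delta_pos":[0,0,0],"spin":0},{"jaw":0.25,"delta_pos":[0,0,0],"spin":0}]' && python3 -m crank '[{"jaw":0.25,"delta_pos":[0,0,-20],"spin":0},{"jaw":0.25,"delta_pos":[0,0,-45],"spin":0},{"jaw":0.25,"delta_pos":[0,0,-50],"spin":0},{"jaw":0.25,"delta_pos":[0,0,-50],"spin":0},{"jaw":0.25,"delta_pos":[0,0,0],"spin":0}]'; python3 look.py pics/w4.png paper_ball .17
```

```text
time_s: 8.1
position: [0.6532, 0.0893, 0.0087]
eef_rot: [[1.0, -0.0, 0.003], [-0.0, -1.0, 0.0], [0.003, -0.0, -1.0]]
wrist_force: [-0.1, 0.5, 0.3]
gripper_width: 0.674
finger_force: 0.0
time_s: 8.6
position: [0.6526, 0.0896, 0.0079]
eef_rot: [[1.0, 0.0, 0.002], [0.0, -1.0, 0.0], [0.002, -0.0, -1.0]]
wrist_force: [-0.9, -0.5, 6.5]
gripper_width: 0.536
finger_force: 28.8
time_s: 9.1
position: [0.6561, 0.0902, 0.1798]
eef_rot: [[1.0, 0.0, 0.012], [0.0, -1.0, 0.002], [0.012, -0.002, -1.0]]
wrist_force: [0.5, -0.7, 1.2]
gripper_width: 0.535
finger_force: 28.8
9.15 [0.6542 0.09   0.1761] 0.005436790469529637 0.535057139853474 28.803797252476215 cam [0.7326 0.0896 0.3499]
paper_ball 0.96 [232. 217.  92. 107.] rect [0.6405 0.0906] [0.0649 0.0663] 51.3 circ [0.6387 0.09  ] 0.0391 cent [0.6396 0.0891]
```

View pics/w4.png

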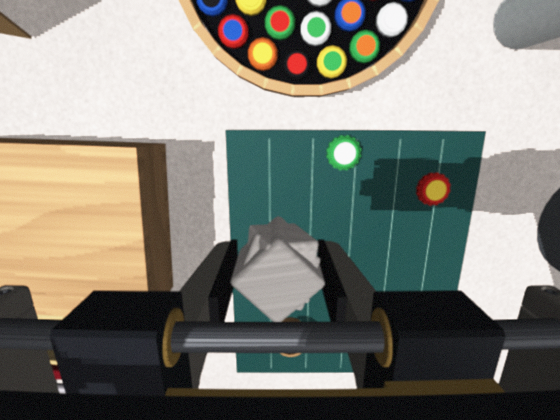

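The paper ball is held between the pads at (278,270), and the green (344,152) and red (434,189) caps are undisturbed.

```bash
python3 -m crank '[{"jaw":0.25,"delta_pos":[-5,49.5,0],"spin":0},{"jaw":0.25,"delta_pos":[-5,49.5,0],"spin":0},{"jaw":0.25,"delta_pos":[-5,49.5,0],"spin":0},{"jaw":0.25,"delta_pos":[-5,49.5,0],"spin":0},{"jaw":0.25,"delta_pos":[-5,49.5,0],"spin":0},{"jaw":0.25,"delta_pos":[-5,49.5,0],"spin":0},{"jaw":0.25,"delta_pos":[-5,49.5,0],"spin":0},{"jaw":0.25,"delta_pos":[-5,49.5,0],"spin":0}]' && python3 -m crank '[{"jaw":0.25,"delta_pos":[0,0,0],"spin":0},{"jaw":0.25,"delta_pos":[0,0,40],"spin":0},{"jaw":0.25,"delta_pos":[0,0,35],"spin":0},{"jaw":0.9,"delta_pos":[0,0,0],"spin":0},{"jaw":0.9,"delta_pos":[0,0,0],"spin":0},{"jaw":0.9,"delta_pos":[0,0,0],"spin":0},{"jaw":0.9,"delta_pos":[0,0,0],"spin":0},{"jaw":0.9,"delta_pos":[0,0,-35],"spin":0}]' && python3 -m crank '[{"jaw":1,"delta_pos":[0,0,-40],"spin":0},{"jaw":1,"delta_pos":[0,0,0],"spin":0}]'
python3 look.py pics/w5.png paper_ball .03 wood_offcut .02
```

```text
time_s: 10.0
position: [0.61, -0.3078, 0.1691]
eef_rot: [[1.0, -0.0, -0.003], [-0.0, -1.0, 0.002], [-0.003, -0.002, -1.0]]
wrist_force: [0.4, 0.4, -0.1]
gripper_width: 0.535
finger_force: 28.8
time_s: 10.8
position: [0.6096, -0.3052, 0.1291]
eef_rot: [[1.0, 0.0, -0.005], [0.0, -1.0, 0.003], [-0.005, -0.003, -1.0]]
wrist_force: [0.9, -0.1, 0.1]
gripper_width: 0.896
finger_force: 0.0
time_s: 11.0
position: [0.6153, -0.3081, 0.1792]
eef_rot: [[1.0, 0.0, 0.01], [0.0, -1.0, -0.005], [0.01, 0.005, -1.0]]
wrist_force: [0.8, -0.4, 0.2]
gripper_width: 0.998
finger_force: 0.0
11.05 [ 0.6141 -0.3075  0.1764] 0.003739386373216519 1.0014994248882714 0.0 cam [ 0.6923 -0.3076  0.3491]
paper_ball 0.9 [244. 206.  44.  52.] rect [ 0.5755 -0.2978] [0.0505 0.0626] 89.9 circ [ 0.575  -0.2968] 0.0321 cent [ 0.5739 -0.2979]
wood_offcut 0.55 [257. 176.  24.  34.] rect [ 0.6168 -0.2985] [0.0324 0.026 ] 0.1 circ [ 0.6163 -0.2998] 0.019 cent [ 0.6172 -0.2992]
```

```bash
python3 -m crank '[{"jaw":1,"delta_pos":[-17,-42,0],"spin":0},{"jaw":1,"delta_pos":[-17,-42,0],"spin":0},{"jaw":1,"delta_pos":[-17,-42,0],"spin":0},{"jaw":1,"delta_pos":[-17,-42,0],"spin":0},{"jaw":1,"delta_pos":[-17,-42,0],"spin":0},{"jaw":1,"delta_pos":[-17,-42,0],"spin":0},{"jaw":1,"delta_pos":[-17,-42,0],"spin":0},{"jaw":1,"delta_pos":[-17,-42,0],"spin":0}]' && python3 -m crank '[{"jaw":1,"delta_pos":[-15,-43,0],"spin":0},{"jaw":1,"delta_pos":[0,0,0],"spin":0}]'
python3 look.py pics/w6.png card_core .028 blue_cap .01 green_cap .01 red_badge .01
```

```text
time_s: 11.95
position: [0.474, 0.031, 0.1707]
eef_rot: [[1.0, -0.0, -0.002], [-0.0, -1.0, -0.0], [-0.002, 0.0, -1.0]]
wrist_force: [0.7, 0.4, -0.5]
gripper_width: 0.998
finger_force: 0.0
time_s: 12.15
position: [0.4579, 0.0762, 0.1707]
eef_rot: [[1.0, 0.004, -0.003], [0.004, -1.0, 0.001], [-0.003, -0.001, -1.0]]
wrist_force: [-0.4, 0.0, -1.3]
gripper_width: 0.998
finger_force: 0.0
12.2 [0.4591 0.0744 0.1709] 0.23292439481060395 0.9950563582360723 0.0 cam [0.537  0.076  0.3396]
card_core 0.91 [261. 169.  38.  44.] rect [0.4658 0.0731] [0.0422 0.0413] 45.4 circ [0.4658 0.0732] 0.0222 cent [0.4659 0.0728]
blue_cap 0.7 [317.  87.  41.  40.] rect [0.5516 0.0121] [0.0388 0.0392] 46.1 circ [0.5512 0.0124] 0.0202 cent [0.5512 0.0123]
red_badge 0.61 [432.   0.  37.  18.] rect [ 0.6472 -0.092 ] [0.0134 0.0383] 1.9 circ [ 0.653  -0.0918] 0.0193 cent [ 0.6483 -0.0919]
```

View pics/w6.png

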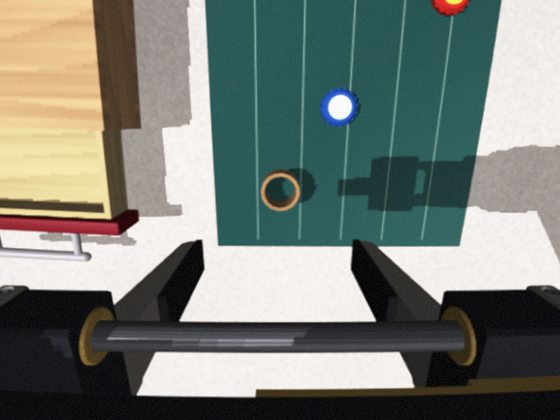

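The tube is upright at (280,191), the blue cap at (340,107), and the drawer front and handle at left (0-135, 215-258). The path down to the tube is clear.

```bash
python3 -m crank '[{"jaw":1,"delta_pos":[6,1.5,45],"spin":0},{"jaw":1,"delta_pos":[0,0,45],"spin":0},{"jaw":1,"delta_pos":[0,0,45],"spin":0},{"jaw":1,"delta_pos":[0,0,25],"spin":0},{"jaw":0.25,"delta_pos":[0,0,4],"spin":0},{"jaw":0.25,"delta_pos":[0,0,0],"spin":0},{"jaw":0.25,"delta_pos":[0,0,0],"spin":0},{"jaw":0.25,"delta_pos":[0,0,0],"spin":0}]' && python3 -m crank '[{"jaw":0.25,"delta_pos":[0,0,0],"spin":0},{"jaw":0.25,"delta_pos":[0,0,0],"spin":0},{"jaw":0.25,"delta_pos":[0,0,0],"spin":0},{"jaw":0.25,"delta_pos":[0,0,0],"spin":0},{"jaw":0.25,"delta_pos":[0,0,0],"spin":0},{"jaw":0.25,"delta_pos":[0,0,0],"spin":0}]' && python3 -m crank '[{"jaw":0.25,"delta_pos":[0,0,-20],"spin":0},{"jaw":0.25,"delta_pos":[0,0,-45],"spin":0},{"jaw":0.25,"delta_pos":[0,0,-50],"spin":0},{"jaw":0.25,"delta_pos":[0,0,-50],"spin":0},{"jaw":0.25,"delta_pos":[0,0,0],"spin":0}]'; python3 look.py pics/w7.png card_core .17
```

```text
time_s: 13.2
position: [0.468, 0.071, 0.009]
eef_rot: [[1.0, -0.001, 0.003], [-0.001, -1.0, 0.0], [0.003, -0.0, -1.0]]
wrist_force: [-0.0, 0.2, -0.2]
gripper_width: 0.677
finger_force: 0.0
time_s: 13.8
position: [0.4672, 0.0712, 0.0082]
eef_rot: [[1.0, -0.0, 0.001], [-0.0, -1.0, 0.0], [0.001, -0.0, -1.0]]
wrist_force: [-1.6, -0.4, 8.1]
gripper_width: 0.453
finger_force: 30.0
time_s: 14.3
position: [0.4706, 0.0717, 0.1789]
eef_rot: [[1.0, 0.0, 0.011], [0.0, -1.0, 0.002], [0.011, -0.002, -1.0]]
wrist_force: [1.0, 0.5, -0.5]
gripper_width: 0.451
finger_force: 30.0
14.35 [0.469  0.0715 0.176 ] 0.005551828751905216 0.4555536135736168 29.99994889833033 cam [0.5474 0.0711 0.3489]
card_core 0.9 [243. 225.  71.  82.] rect [0.4565 0.0702] [0.048  0.0593] 74.0 circ [0.4568 0.0712] 0.0301 cent [0.4564 0.0712]
card_core 0.38 [558.  61.   2.  33.] rect [ 0.5753 -0.09  ] [0.0166 0.0018] 12.8 circ [ 0.5755 -0.0908] 0.0084 cent [ 0.5745 -0.0903]
```

```bash
python3 -m crank '[{"jaw":0.25,"delta_pos":[16.5,42,0],"spin":0},{"jaw":0.25,"delta_pos":[16.5,42,0],"spin":0},{"jaw":0.25,"delta_pos":[16.5,42,0],"spin":0},{"jaw":0.25,"delta_pos":[16.5,42,0],"spin":0},{"jaw":0.25,"delta_pos":[16.5,42,0],"spin":0},{"jaw":0.25,"delta_pos":[16.5,42,0],"spin":0},{"jaw":0.25,"delta_pos":[16.5,42,0],"spin":0},{"jaw":0.25,"delta_pos":[16.5,42,0],"spin":0}]' && python3 -m crank '[{"jaw":0.25,"delta_pos":[16,42,0],"spin":0},{"jaw":0.25,"delta_pos":[0,0,40],"spin":0},{"jaw":0.25,"delta_pos":[0,0,30],"spin":0},{"jaw":0.9,"delta_pos":[0,0,0],"spin":0},{"jaw":0.9,"delta_pos":[0,0,0],"spin":0},{"jaw":0.9,"delta_pos":[0,0,0],"spin":0},{"jaw":0.9,"delta_pos":[0,0,0],"spin":0},{"jaw":0.9,"delta_pos":[0,0,-35],"spin":0}]' && python3 -m crank '[{"jaw":1,"delta_pos":[0,0,-35],"spin":0},{"jaw":1,"delta_pos":[0,0,0],"spin":0}]'
python3 look.py pics/w8.png card_core .03 paper_ball .03
```

```text
time_s: 15.2
position: [0.5978, -0.2663, 0.1699]
eef_rot: [[1.0, -0.0, -0.003], [-0.0, -1.0, 0.002], [-0.003, -0.002, -1.0]]
wrist_force: [0.6, 0.4, 0.7]
gripper_width: 0.454
finger_force: 30.0
time_s: 16.0
position: [0.6125, -0.3056, 0.135]
eef_rot: [[1.0, 0.0, -0.005], [0.0, -1.0, 0.003], [-0.005, -0.003, -1.0]]
wrist_force: [0.3, -0.5, 0.1]
gripper_width: 0.864
finger_force: 0.0
time_s: 16.2
position: [0.618, -0.3084, 0.1796]
eef_rot: [[1.0, 0.0, 0.009], [0.0, -1.0, -0.005], [0.009, 0.005, -1.0]]
wrist_force: [0.5, -0.2, 0.6]
gripper_width: 0.998
finger_force: 0.0
16.25 [ 0.6168 -0.3078  0.177 ] 0.007379651887964009 0.9980792098527539 0.0 cam [ 0.695  -0.3079  0.3495]
card_core 0.62 [257. 132.  41.  44.] rect [ 0.6646 -0.3084] [0.0427 0.0436] 26.8 circ [ 0.6648 -0.3083] 0.0225 cent [ 0.6648 -0.3084]
paper_ball 0.55 [236. 210.  44.  55.] rect [ 0.5712 -0.2896] [0.0483 0.0638] 86.0 circ [ 0.5712 -0.2891] 0.033 cent [ 0.5711 -0.2895]
```

View pics/w8.png

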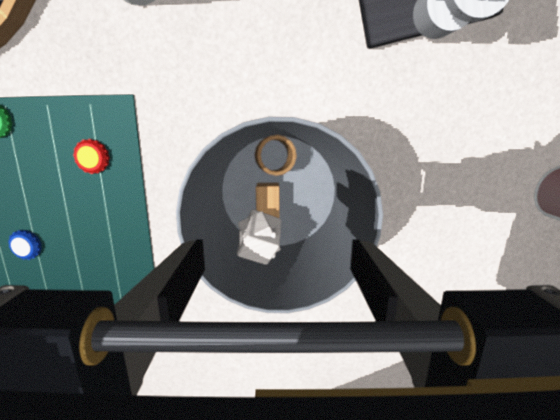

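All three items are inside the bin: tube (276,154), wood (267,197), paper ball (259,238). The red badge is at (91,157).

```bash
python3 -m crank '[{"jaw":1,"delta_pos":[9,-42.5,0],"spin":0},{"jaw":1,"delta_pos":[9,-42.5,0],"spin":0},{"jaw":1,"delta_pos":[9,-42.5,0],"spin":0},{"jaw":1,"delta_pos":[9,-42.5,0],"spin":0},{"jaw":1,"delta_pos":[9,-42,0],"spin":0},{"jaw":1,"delta_pos":[0,0,20],"spin":0},{"jaw":1,"delta_pos":[0,0,0],"spin":0}]'
python3 look.py pics/w9.png red_badge .01 blue_cap .01 green_cap .01
```

```text
time_s: 17.05
position: [0.6576, -0.0932, 0.1493]
eef_rot: [[1.0, 0.002, -0.006], [0.002, -1.0, 0.001], [-0.006, -0.001, -1.0]]
wrist_force: [-1.0, -0.5, -0.3]
gripper_width: 1.002
finger_force: 0.0
17.1 [ 0.658  -0.0943  0.1505] 0.05958598057939332 1.0000778122526757 0.0 cam [ 0.7371 -0.0935  0.318 ]
red_badge 0.84 [261. 175.  36.  36.] rect [ 0.663 -0.095] [0.0381 0.0393] 0.2 circ [ 0.6627 -0.0952] 0.0206 cent [ 0.6628 -0.095 ]
red_badge 0.38 [406. 170. 154. 128.] rect [ 0.6131 -0.3336] [0.1561 0.1916] 6.1 circ [ 0.6018 -0.342 ] 0.1105 cent [ 0.6174 -0.3332]
blue_cap 0.52 [190. 276.  14.  24.] rect [ 0.5465 -0.0024] [0.0099 0.0321] 60.8 circ [0.5483 0.0009] 0.0161 cent [ 0.5462 -0.0016]
green_cap 0.86 [156. 135.  38.  37.] rect [0.7044 0.013 ] [0.0384 0.0373] 85.7 circ [0.704  0.0136] 0.0206 cent [0.7039 0.0132]
```

```bash
python3 -m crank '[{"jaw":1,"delta_pos":[3,0.5,45],"spin":0},{"jaw":1,"delta_pos":[0,0,45],"spin":0},{"jaw":1,"delta_pos":[0,0,40],"spin":0},{"jaw":1,"delta_pos":[0,0,15],"spin":0},{"jaw":1,"delta_pos":[0,0,0],"spin":0},{"jaw":1,"delta_pos":[0,0,0],"spin":0}]'
```

```text
time_s: 17.85
position: [0.6637, -0.0962, 0.0089]
eef_rot: [[1.0, -0.001, 0.002], [-0.001, -1.0, -0.0], [0.002, 0.0, -1.0]]
wrist_force: [0.4, -0.5, -0.3]
gripper_width: 1.005
finger_force: 0.0
```

```bash
python3 -m crank '[{"jaw":0.2,"delta_pos":[-1,0,5],"spin":0},{"jaw":0.2,"delta_pos":[0,0,0],"spin":0},{"jaw":0.2,"delta_pos":[0,0,0],"spin":0},{"jaw":0.2,"delta_pos":[0,0,0],"spin":0},{"jaw":0.2,"delta_pos":[0,0,0],"spin":0},{"jaw":0.2,"delta_pos":[0,0,0],"spin":0},{"jaw":0.2,"delta_pos":[0,0,0],"spin":0},{"jaw":0.2,"delta_pos":[0,0,0],"spin":0}]' &&  python3 -m crank '[{"jaw":0.2,"delta_pos":[0,0,0],"spin":0},{"jaw":0.2,"delta_pos":[0,0,0],"spin":0},{"jaw":0.2,"delta_pos":[0,0,0],"spin":0}]'
```

```text
time_s: 18.65
position: [0.6625, -0.0955, 0.0035]
eef_rot: [[1.0, -0.0, 0.002], [-0.0, -1.0, -0.0], [0.002, 0.0, -1.0]]
wrist_force: [0.6, 0.5, 5.2]
gripper_width: 0.395
finger_force: 30.8
time_s: 18.95
position: [0.6625, -0.0954, 0.0034]
eef_rot: [[1.0, 0.0, 0.002], [0.0, -1.0, -0.0], [0.002, 0.0, -1.0]]
wrist_force: [0.3, 1.2, 6.8]
gripper_width: 0.398
finger_force: 30.8
```

```bash
python3 -m crank '[{"jaw":0.2,"delta_pos":[0,0,-10],"spin":0},{"jaw":0.2,"delta_pos":[0,0,-30],"spin":0},{"jaw":0.2,"delta_pos":[0,0,-50],"spin":0},{"jaw":0.2,"delta_pos":[0,0,-50],"spin":0},{"jaw":0.2,"delta_pos":[0,0,-40],"spin":0}]' && python3 -m crank '[{"jaw":0.2,"delta_pos":[-17.5,-43,0],"spin":0},{"jaw":0.2,"delta_pos":[-17.5,-43,0],"spin":0},{"jaw":0.2,"delta_pos":[-17.5,-43,0],"spin":0},{"jaw":0.2,"delta_pos":[-17.5,-43,0],"spin":0},{"jaw":0.2,"delta_pos":[-17.5,-43,0],"spin":0},{"jaw":0.2,"delta_pos":[-17.5,-43,0],"spin":0},{"jaw":0.2,"delta_pos":[-17.5,-43,0],"spin":0},{"jaw":0.2,"delta_pos":[-17.5,-43,0],"spin":0}]' && python3 -m crank '[{"jaw":0.2,"delta_pos":[-17.5,-42,0],"spin":0},{"jaw":0.2,"delta_pos":[-16,-42,0],"spin":3.3},{"jaw":0.2,"delta_pos":[0,0,0],"spin":0}]'
python3 look.py pics/w10.png red_badge .185 pin_unit_drawer0_handle .06
```

```text
time_s: 19.45
position: [0.662, -0.0955, 0.1861]
eef_rot: [[1.0, -0.0, 0.002], [-0.0, -1.0, -0.0], [0.002, 0.0, -1.0]]
wrist_force: [1.3, -0.4, -0.2]
gripper_width: 0.4
finger_force: 30.0
time_s: 20.25
position: [0.5206, 0.25, 0.1832]
eef_rot: [[1.0, -0.0, 0.0], [-0.0, -1.0, 0.0], [0.0, -0.0, -1.0]]
wrist_force: [0.3, -0.2, -0.2]
gripper_width: 0.394
finger_force: 30.0
time_s: 20.55
position: [0.4862, 0.3368, 0.1831]
eef_rot: [[0.998, -0.055, -0.0], [-0.055, -0.998, 0.002], [-0.0, -0.002, -1.0]]
wrist_force: [0.1, -0.5, -0.3]
gripper_width: 0.396
finger_force: 30.0
20.6 [0.487  0.3346 0.1829] -3.088367413173764 0.39601854023276156 30.00039589824155 cam [0.5647 0.3318 0.3523]
red_badge 0.91 [248. 226.  59.  63.] rect [0.4854 0.3365] [0.0369 0.041 ] 88.5 circ [0.4853 0.3363] 0.0211 cent [0.4854 0.3362]
pin_unit_drawer0_handle 0.79 [172. 156. 205. 125.] rect [0.4818 0.3413] [0.2132 0.1041] 88.0 circ [0.4677 0.3418] 0.1118 cent [0.4859 0.341 ]
```

View pics/w10.png

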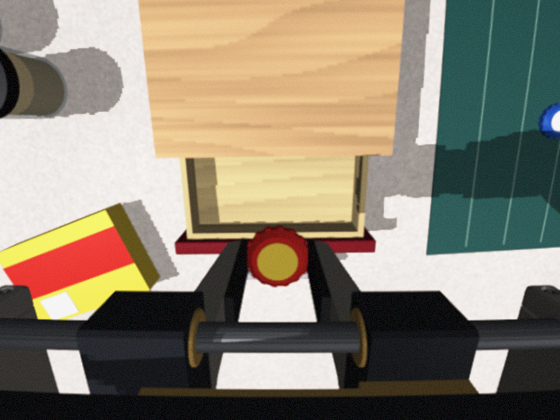

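The badge is held flat and face up at (278,257). The drawer's opening runs from the top-board edge (row 157) to the front wall (row ~228), with side walls at columns ~190 and ~362.

```bash
python3 - <<'E'
from h import *
np.set_printoptions(precision=4,suppress=True)
f,T=wrist()
for n,px,z in [('board edge',[(155,158),(393,154)],.075),('front top outer',[(177,250),(374,248)],.064),('front top inner',[(190,237),(362,235)],.064),('front floor inner',[(218,224),(355,222)],.022),('wall L/R inner top',[(188,190),(357,190)],.053)]: print(n,at_z(f,px,z,T))
E
```

```text
board edge [[0.5411 0.442  0.075 ]
 [0.5325 0.2221 0.075 ]]
front top outer [[0.4434 0.4395 0.064 ]
 [0.4341 0.2328 0.064 ]]
front top inner [[0.4572 0.4238 0.064 ]
 [0.4495 0.2459 0.064 ]]
front floor inner [[0.4557 0.4027 0.022 ]
 [0.4492 0.2426 0.022 ]]
wall L/R inner top [[0.5046 0.4224 0.053 ]
 [0.4949 0.2491 0.053 ]]
```

```bash
python3 -m crank '[{"jaw":0.2,"delta_pos":[5,0,45],"spin":0},{"jaw":0.2,"delta_pos":[0,0,45],"spin":0},{"jaw":0.2,"delta_pos":[0,0,40],"spin":0},{"jaw":0.2,"delta_pos":[0,0,18],"spin":0},{"jaw":0.2,"delta_pos":[0,0,4],"spin":0},{"jaw":0.2,"delta_pos":[0,0,0],"spin":0},{"jaw":0.2,"delta_pos":[0,0,0],"spin":0}]'
```

```text
time_s: 21.45
position: [0.4944, 0.3323, 0.032]
eef_rot: [[0.998, -0.058, 0.002], [-0.058, -0.998, 0.001], [0.002, -0.001, -1.0]]
wrist_force: [0.9, -1.4, 0.2]
gripper_width: 0.395
finger_force: 30.0
```

```bash
python3 -m crank '[{"jaw":0.2,"delta_pos":[0,0,3],"spin":0},{"jaw":0.2,"delta_pos":[0,0,2],"spin":0},{"jaw":0.2,"delta_pos":[0,0,0],"spin":0}]'
```

```text
time_s: 21.75
position: [0.4933, 0.3324, 0.0259]
eef_rot: [[0.998, -0.058, 0.0], [-0.058, -0.998, 0.0], [0.0, -0.0, -1.0]]
wrist_force: [0.0, 0.9, 0.1]
gripper_width: 0.395
finger_force: 30.0
```

Release, go up and back in front of the handle.

```bash
python3 -m crank '[{"jaw":0.6,"delta_pos":[0,0,0],"spin":0},{"jaw":0.6,"delta_pos":[0,0,0],"spin":0},{"jaw":0.6,"delta_pos":[0,0,0],"spin":0},{"jaw":0.6,"delta_pos":[0,0,0],"spin":0},{"jaw":0.6,"delta_pos":[0,0,-20],"spin":0},{"jaw":0.6,"delta_pos":[0,0,-45],"spin":0},{"jaw":0.6,"delta_pos":[0,0,-50],"spin":0},{"jaw":0,"delta_pos":[-40,0,-30],"spin":0}]' && python3 -m crank '[{"jaw":0,"delta_pos":[-45,0,0],"spin":0},{"jaw":0,"delta_pos":[-45,0,0],"spin":0},{"jaw":0,"delta_pos":[-10,0,0],"spin":0},{"jaw":0,"delta_pos":[0,0,0],"spin":0}]'
python3 look.py pics/w11.png red_badge .032 pin_unit_drawer0_handle .042
```

```text
time_s: 22.55
position: [0.4575, 0.3359, 0.1745]
eef_rot: [[0.998, -0.06, 0.006], [-0.06, -0.998, 0.004], [0.006, -0.004, -1.0]]
wrist_force: [-0.1, 1.9, -0.2]
gripper_width: 0.533
finger_force: 0.0
time_s: 22.95
position: [0.3524, 0.3405, 0.1709]
eef_rot: [[0.998, -0.056, 0.0], [-0.056, -0.998, 0.0], [0.0, -0.0, -1.0]]
wrist_force: [0.1, -0.6, -0.7]
gripper_width: 0.184
finger_force: 0.0
23.0 [0.3538 0.3408 0.171 ] -3.2260355080179677 0.1466778152943994 0.0 cam [0.4308 0.3357 0.34  ]
red_badge 0.82 [258.  34.  39.  48.] rect [0.4906 0.3321] [0.0376 0.0366] 3.3 circ [0.4909 0.332 ] 0.0194 cent [0.4912 0.3319]
pin_unit_drawer0_handle 0.87 [150.   0. 237. 166.] rect [0.4627 0.3409] [0.2271 0.1461] 86.7 circ [0.4695 0.3411] 0.1188 cent [0.4701 0.3414]
```

View pics/w11.png

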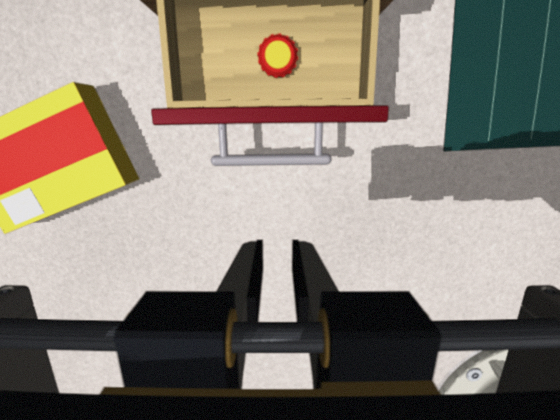

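The badge lies flat and face up in the drawer at (278,55). The handle bar runs from (212,160) to (330,160).

```bash
python3 - <<'E'
from h import *
f,T=wrist()
a=at_z(f,[(212,160),(330,160),(271,160)],.042,T);print(a)
s=env.read_state();print(np.array(s['eef_rot']).T@(a[2]-s['position']),s['position'],s['gripper_width'])
E
python3 -m crank '[{"jaw":0,"delta_pos":[0,0,45],"spin":0},{"jaw":0,"delta_pos":[0,0,45],"spin":0},{"jaw":0,"delta_pos":[0,0,35],"spin":0},{"jaw":0,"delta_pos":[0,0,22],"spin":0},{"jaw":0,"delta_pos":[0,0,0],"spin":0},{"jaw":0,"delta_pos":[0,0,0],"spin":0}]'
```

```text
[[0.40067838 0.40257099 0.042     ]
 [0.39393568 0.2854532  0.042     ]
 [0.39723606 0.3439863  0.042     ]]
[ 0.04203887 -0.00580613  0.1286327 ] [0.35485095 0.34060429 0.17060566] 0.018342675862754287
time_s: 23.75
position: [0.3542, 0.3403, 0.0235]
eef_rot: [[0.998, -0.058, -0.001], [-0.058, -0.998, -0.001], [-0.001, 0.001, -1.0]]
wrist_force: [0.9, 0.5, -0.7]
gripper_width: 0.004
finger_force: 0.0
```

```bash
python3 -m crank '[{"jaw":0,"delta_pos":[10,-3,0],"spin":0},{"jaw":0,"delta_pos":[8,-3,0],"spin":0},{"jaw":0,"delta_pos":[4,0,0],"spin":0},{"jaw":0,"delta_pos":[4,0,0],"spin":0},{"jaw":0,"delta_pos":[6,0,0],"spin":0},{"jaw":0,"delta_pos":[8,0,0],"spin":0},{"jaw":0,"delta_pos":[10,0,0],"spin":0},{"jaw":0,"delta_pos":[10,0,0],"spin":0}]' && python3 -m crank '[{"jaw":0,"delta_pos":[10,0,0],"spin":0},{"jaw":0,"delta_pos":[10,0,0],"spin":0},{"jaw":0,"delta_pos":[8,0,0],"spin":0},{"jaw":0,"delta_pos":[8,0,0],"spin":0}]'
```

```text
time_s: 24.55
position: [0.4146, 0.3429, 0.0236]
eef_rot: [[0.998, -0.058, 0.0], [-0.058, -0.998, 0.0], [0.0, -0.0, -1.0]]
wrist_force: [-1.2, 0.9, 0.1]
gripper_width: 0.008
finger_force: 0.7
time_s: 24.95
position: [0.4503, 0.3407, 0.0235]
eef_rot: [[0.998, -0.058, -0.0], [-0.058, -0.998, -0.0], [-0.0, 0.0, -1.0]]
wrist_force: [-2.0, 0.7, 0.3]
gripper_width: 0.006
finger_force: 0.7
```

```bash
python3 -m crank '[{"jaw":0,"delta_pos":[4,0,0],"spin":0},{"jaw":0,"delta_pos":[4,0,0],"spin":0}]' && python3 -m crank '[{"jaw":0,"delta_pos":[3,0,0],"spin":0},{"jaw":0,"delta_pos":[3,0,0],"spin":0}]' && python3 -m crank '[{"jaw":0,"delta_pos":[2,0,0],"spin":0},{"jaw":0,"delta_pos":[2,0,0],"spin":0}]' | grep -E 'pos|wrist'
```

```text
time_s: 25.15
position: [0.4579, 0.3402, 0.0235]
eef_rot: [[0.998, -0.058, -0.0], [-0.058, -0.998, -0.0], [-0.0, 0.0, -1.0]]
wrist_force: [-1.1, 0.9, 0.2]
gripper_width: 0.003
finger_force: 1.6
time_s: 25.35
position: [0.4607, 0.3399, 0.0233]
eef_rot: [[0.998, -0.059, -0.005], [-0.059, -0.998, -0.001], [-0.005, 0.001, -1.0]]
wrist_force: [-12.1, 4.2, 7.0]
gripper_width: 0.008
finger_force: 5.9
position: [0.4666, 0.3398, 0.0235]
wrist_force: [-3.9, 1.5, 1.1]
```

```bash
for i in 1; do python3 -m crank '[{"jaw":0,"delta_pos":[2,0,0],"spin":0},{"jaw":0,"delta_pos":[0,0,0],"spin":0}]' && python3 -m crank '[{"jaw":0,"delta_pos":[2,0,0],"spin":0},{"jaw":0,"delta_pos":[0,0,0],"spin":0}]' ; done | grep -E 'pos|wrist'
```

```text
position: [0.4695, 0.3397, 0.0235]
wrist_force: [-2.9, 0.8, -0.1]
position: [0.4697, 0.3395, 0.0234]
wrist_force: [-9.7, 4.9, 5.2]
```

```bash
python3 -m crank '[{"jaw":0,"delta_pos":[2,0,0],"spin":0},{"jaw":0,"delta_pos":[0,0,0],"spin":0}]' | grep -E 'pos|wrist'; python3 -m crank '[{"jaw":0,"delta_pos":[-10,0,0],"spin":0},{"jaw":0,"delta_pos":[-40,0,0],"spin":0},{"jaw":0,"delta_pos":[-40,0,0],"spin":0},{"jaw":0,"delta_pos":[0,0,-45],"spin":0},{"jaw":0,"delta_pos":[0,0,-45],"spin":0},{"jaw":0,"delta_pos":[0,0,-45],"spin":0},{"jaw":0,"delta_pos":[0,0,0],"spin":0}]'
python3 - <<'E'
from h import *
f,T=wrist();cv2.imwrite('pics/w12.png',f['image'])
t=env.grab_frame('top');cv2.imwrite('pics/top2.png',cv2.resize(t['image'][110:310,50:490],None,fx=1.8,fy=1.8))
from look import measure
measure(t,None,'top',[('blue_cap',.01),('green_cap',.01)])
E
```

```text
position: [0.4699, 0.3395, 0.0234]
wrist_force: [-18.8, 7.0, 9.2]
time_s: 26.85
position: [0.387, 0.3471, 0.1645]
eef_rot: [[0.998, -0.057, 0.009], [-0.057, -0.998, 0.007], [0.008, -0.007, -1.0]]
wrist_force: [0.0, 0.5, 0.6]
gripper_width: 0.006
finger_force: 0.0
blue_cap 0.52 [267. 207.  15.  20.] rect [0.5506 0.0108] [0.0361 0.0361] 44.2 circ [0.5506 0.0111] 0.0191 cent [0.5506 0.0109]
green_cap 0.78 [261. 143.  21.  16.] rect [0.7018 0.0141] [0.0372 0.0375] 44.9 circ [0.7016 0.0137] 0.0202 cent [0.7017 0.014 ]
green_cap 0.39 [388. 136.  87.  80.] rect [ 0.639  -0.3397] [0.1978 0.1858] 89.1 circ [ 0.6349 -0.3366] 0.1032 cent [ 0.6359 -0.3398]
```

View pics/w12.png

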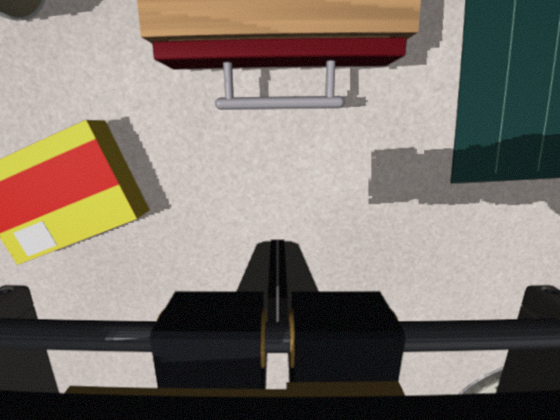

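View pics/top2.png

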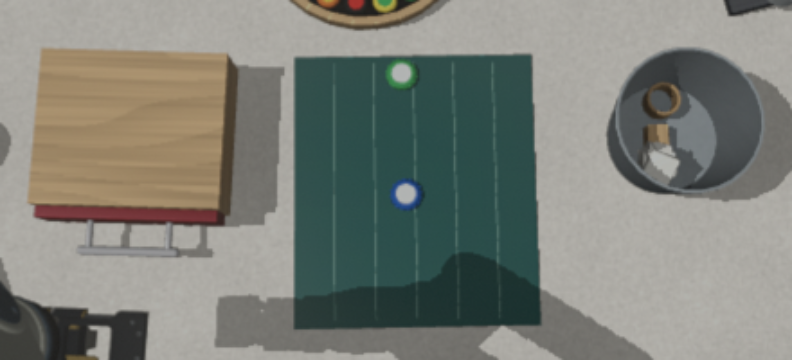

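Both views show the drawer shut under the top board. It hit a firm stop at 19 N with no further travel. The three pieces are in the bin, and the blue (405,195) and green (401,73) caps haven't moved.

```bash
python3 -c "
from bench import env;print(env.job_done())"
```

```text
the job is handed in; nothing more can be done
None
```

The job is handed in at about 27 s on the clock: the paper ball, wood offcut and tube stub are in the bin, the red badge was laid flat and face up in the drawer, the drawer was pushed home to a firm stop, and the blue and green caps were not moved.

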